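Wedge the rocking photometer level

TASK

The photometer on the lab bench rocks because its front-left levelling foot is too short. Without grasping or lifting anything, push the wooden wedge along the bench, thin end first, in under that short foot until the machine stands level and no longer rocks, then leave it there and back away. Push only the wedge: do not push or lift the machine itself, and leave the glassware and the bottle alone.

Things in the scene. Friction and masses are not known exactly. Their poses are not given: they have to be found in the camera images.
- wedge: Loose pale wooden wedge, 90 g, 135 mm long (x), 44 mm wide (y), lying flat; origin at the centre of its underside. Thin end at x = +67.5 mm; from there a ramp 110 mm long rises evenly from 2 to 16 mm thick, then a raised heel 25 mm long, 24 mm high, with a flat upright rear face at x = -67.5 mm. Starts in front of the short foot, off to one side and turned, thin end roughly to the machine.
- short_foot (a point): Lowest point of the short foot: round-ended steel screw, 16 mm thick, under the lug at the machine's front-left corner. Axes are the machine's: x from its front to its back, away from the robot (push the wedge this way), y to its left, z up. It is 12 mm above the bench when level, 5 mm when sagged. The lug is 34 mm wide, reaches 20 mm before the foot, underside 26 mm up (less when sagged).
- case_front (a point): Middle of the lower front edge of the machine's cream case (axes as short_foot), 26 mm above the bench; 20 mm behind and 100 mm right of the short foot. Case 220 mm deep, 240 wide; front half 76 mm high, back half 119. The other front foot is 200 mm right of the short one. A rubber bump (18 mm across) is under the case 70 mm behind and 70 mm right of the short foot: keep the wedge off it.
- photometer (a joint): Rocking angle about the line through the front-right and rear-left feet, which stay put. 0 = level; 0.044 rad (start) = sagged on the short corner, where its weight (3 to 5 N on the foot) returns it unless wedged. The wedge starts to lift the foot with its thin end 25 mm past it; level at about 80 mm past, where the wedge jams. Friction keeps the wedge where it is left.
- flask_a: Conical glass flask, 84 mm wide at the foot and 130 mm high, standing to the right in front of the machine; origin at the centre of its underside. Leave alone.
- flask_b: Smaller conical glass flask, 71 mm wide and 110 mm high, standing to the right in front of the machine; origin at the centre of its underside. Leave alone.
- wash_bottle: White plastic bottle, 60 mm wide and 150 mm high, standing to the left of the wedge; origin at the centre of its underside. Leave alone.
Not all that is in view belongs to the job. Of the things that look like the wedge, the middle-sized one is meant.

How it is judged:
At the end, for the whole second after the job is handed in: The machine is level (rocking angle under 0.008 rad) and at rest, its short foot standing on the ramp of the wedge (within 19 mm of the ramp's centre line, pressing on it with over 1 N), and the wedge lies flat on the bench (tilt under 0.06 rad), at rest (value of joint photometer below 0.008 rad and velocity of joint photometer between -0.01 and 0.01 rad/s and contact force between wedge and photometer above 1 N and x of short_foot in the frame of wedge between -0.0425 and 0.0675 m and y of short_foot in the frame of wedge between -0.019 and 0.019 m and angle between wedge's own z axis and vertical below 0.06 rad and linear speed of wedge below 0.01 m/s); the robot touches nothing.
It fails at once if the wedge is lifted, carried or tipped up (over 10 mm or 0.2 rad) (height (world z) of wedge above 0.01 m or angle between wedge's own z axis and vertical above 0.2 rad).
It fails at once if the robot pushes or lifts the machine (over 5 N) (contact force between any of the fingers, the arm and photometer above 5 N).
It fails at once if a flask or the bottle is shifted by more than 15 mm or tipped (distance of any of flask_a, flask_b, wash_bottle from where it was at the start of the episode above 0.015 m or angle between any of flask_a, flask_b, wash_bottle's own z axis and vertical above 0.25 rad).
It also fails if it takes over 61 s, if anything falls off the work surface, if the arm or the gripper's body presses on something with over 40 N, if the wrist force passes 120 N, or if a joint passes its speed limit or range.

ROBOT

A 6-joint arm with a two-finger parallel gripper is mounted at the origin on the work surface. World frame = base frame: x ahead of the robot, y to its left, z up, the work surface at z = 0. Lengths are in m, angles in rad, forces in N, time in s.
With the tool pointing down it reaches from about 0.325 to 0.85 m from the base axis. Payload 4.4 kg.
Tool frame: the origin (TCP) lies between the finger pads; the fingertips stand 14 mm ahead of it and the grasp point (between the pads) lies 5 mm behind it; x points along the fingers, y is the direction in which the jaws open and shut, and the axes are right-handed (so a half turn about x gives the same grasp; the last joint's range is limited). The gripper opens to 94 mm and grips with 3 to 60 N. Pads are 16 mm wide; open, the fingers measure 119 mm over their backs; the gripper's body (75 mm by 177 mm) begins 78 mm behind the grasp point.
Start: joints at [1.01, 0.207, 1.542, -0, 1.393, -0.15], TCP at [0.229, 0.527, 0.189] pointing down, gripper open.
Joint ranges: [-2.73, 2.73], [-0.86, 2.22], [0.23, 2.46], [-1.11, 4.25], [0.08, 2.63], [-2.82, 2.82]. Speed limits (rad/s): [2.79, 2.79, 3.14, 3.14, 3.14, 3.14].

INTERFACE

Orientations are given as [roll, pitch, yaw] about the fixed x, y, z axes, in that order (R = Rz(yaw) Ry(pitch) Rx(roll)).
In Python, from station import movep, servo_line, movej, let_go, clamp, dwell, solve_ik, capture, Unreachable, hand_in, spot_in, masks_of, pinpoint, current_t, current_joint_pos, current_qvel, current_tau, current_tcp_pos, current_ee_rot, current_contact_force, current_torque, current_grip_width gives the robot as it stands. Calls block until the motion is done:
- movep(position, orientation): joint-space move of the TCP to a pose.
- servo_line(position, attitude=None, v=0.15, f_stop=None): straight line of the TCP; attitude=None keeps the orientation; v is the mean speed in m/s. With f_stop (N) it stops when the force on the tool has changed by that much, and returns True; else False.
- movej(angles): joint-space move.
- let_go() and clamp(): open the fingers fully, or close them until they stop; the grip force is fixed at half the most.
- dwell(seconds).
- solve_ik(position, orientation): joint angles nearest the present ones, or None.
- capture(name): name is "scene" or "top"; returns a dict with "color" (384x512x3 uint8, red, green, blue), "fx", "fy", "cx", "cy" (pixels), "rvec" (rotation vector, rad) and "tvec" (3), from world to camera coordinates, as OpenCV has them. Camera axes: x right, y down, z forward; pixel columns grow to the right and rows downward; lengths in m; the calibration is good to about 2 mm. A picture is of the moment at which its call begins. There is no depth.
A pose or a line that the arm cannot do raises Unreachable and nothing moves.
- hand_in(): hands the job in, once; it reports no verdict.
Trained networks look in the newest picture that a camera, given by its name, has taken for a name from the list of things; names that differ only in an ending like _2 or _b are one class to them, and where a whole thing is asked for, a point or a joint stands for the part that bears it (a point fixed in the world has none). Each returns a list of dicts, best first, with "confidence" (0 to 1); they miss things now and then, are a little off and sometimes report something else, mostly with a low value. They report only what shows in the picture. A call takes as long as a camera call. They do not tell look-alikes from the thing itself.
- spot_in(camera, target): "location" ([column, row] in pixels, amid what is visible of it).
- masks_of(camera, target): "region" (384x512 bool, what is visible of it) and "location" ([column, row] in pixels, amid what is visible of it).
- pinpoint(camera, target): "location" ([column, row] in pixels: a listed point, or the origin of a listed thing).
Readings, each from a call of its own:
- current_t(): time.
- current_joint_pos(): joint angles.
- current_qvel(): joint speeds.
- current_tau(): joint torques, N m.
- current_tcp_pos(): TCP position.
- current_ee_rot(): TCP orientation.
- current_contact_force(): force on the tool from outside, world axes, zero at the start.
- current_torque(): the same for the moment, N m.
- current_grip_width(): finger opening in m.
Only numpy, scipy, OpenCV 4.12 (cv2) and the standard library are available. Lean on these libraries where they do the work, as an engineer would, in place of code of your own. Each camera call takes 0.05 s, during which the arm holds its last target.

## Working session

There is one attempt and no reset: what is moved stays moved. The work goes in short steps, each a Python script; the robot and the scene stay as the last script left them, time stands still between calls to the robot, and variables do not carry over. Pictures are saved under pics/ and viewed, and the job is handed in when it is done.

```bash
ls; mkdir -p pics
cat > h.py <<'E'
import numpy as np, cv2
from station import *
def ray(c,px):
    R,_=cv2.Rodrigues(np.array(c["rvec"],float)); t=np.array(c["tvec"],float).ravel()
    K=np.array([[c["fx"],0,c["cx"]],[0,c["fy"],c["cy"]],[0,0,1]])
    d=R.T@np.linalg.inv(K)@np.array([px[0],px[1],1.]); return -R.T@t,d
def at_z(c,px,z):
    o,d=ray(c,px); return o+d*(z-o[2])/d[2]
def proj(c,P):
    K=np.array([[c["fx"],0,c["cx"]],[0,c["fy"],c["cy"]],[0,0,1.]])
    return cv2.projectPoints(np.array(P,float).reshape(-1,3),np.array(c["rvec"],float),np.array(c["tvec"],float),K,None)[0].reshape(-1,2)
def save(c,n,k=1.5):
    cv2.imwrite("pics/"+n,cv2.resize(c["color"][:,:,::-1],None,fx=k,fy=k,interpolation=cv2.INTER_CUBIC))
E
python3 - <<'E'
from h import *
for n in ("scene","top"):
    c=capture(n); save(c,n+"0.png"); o,_=ray(c,(0,0)); print(n,o.round(3))
    for t,z in (("wedge",0),("short_foot",.005),("case_front",.026),("flask_a",0),("wash_bottle",0)):
        for r in pinpoint(n,t)[:4]: print(t,np.round(r["location"],1),round(r["confidence"],2),at_z(c,r["location"],z).round(4))
print(current_t())
E
```

```text
pics
scene [ 1.247 -0.323  0.801]
wedge [320.1 151.4] 0.95 [0.4161 0.2746 0.    ]
wedge [247.9 160.3] 0.59 [0.3748 0.0589 0.    ]
short_foot [298.6 230.6] 0.82 [0.6707 0.0687 0.005 ]
flask_a [145.9 232. ] 0.69 [ 0.5326 -0.2766  0.    ]
flask_a [206.1 224.8] 0.62 [ 0.5649 -0.1333  0.    ]
wash_bottle [384.8 215.7] 0.76 [0.7046 0.2983 0.    ]
top [ 0.424 -0.028  1.152]
wedge [210.5 180.9] 0.85 [0.5719 0.1017 0.    ]
wedge [222.3 251.4] 0.77 [0.379  0.0641 0.    ]
wedge [144.8 237.3] 0.69 [0.4136 0.2766 0.    ]
short_foot [221.9 144.7] 0.71 [0.6733 0.0723 0.005 ]
case_front [259.5 144.4] 0.84 [ 0.6714 -0.0322  0.026 ]
flask_a [299.1 189.7] 0.63 [ 0.5516 -0.1439  0.    ]
flask_a [345.2 200. ] 0.55 [ 0.5252 -0.2714  0.    ]
wash_bottle [142.4 134.1] 0.77 [0.7005 0.2959 0.    ]
wash_bottle [217.7 141.6] 0.2 [0.6829 0.0847 0.    ]
0.6
```

View pics/scene0.png

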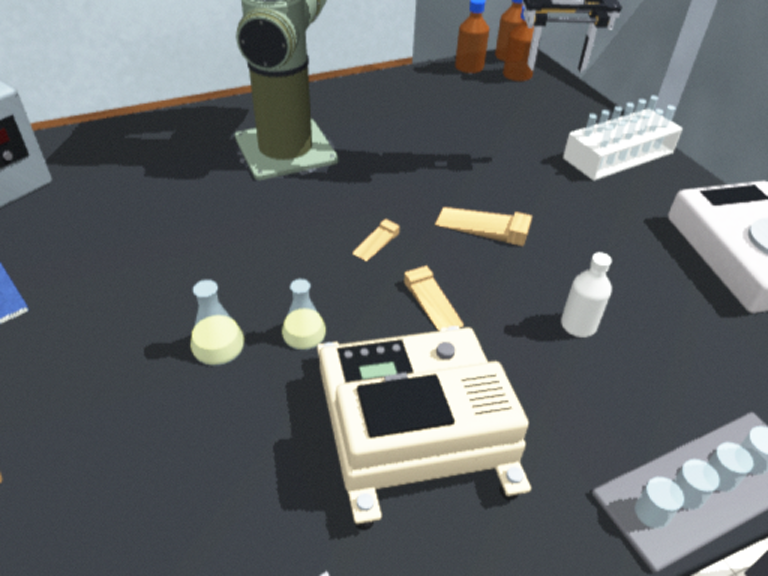

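View pics/top0.png

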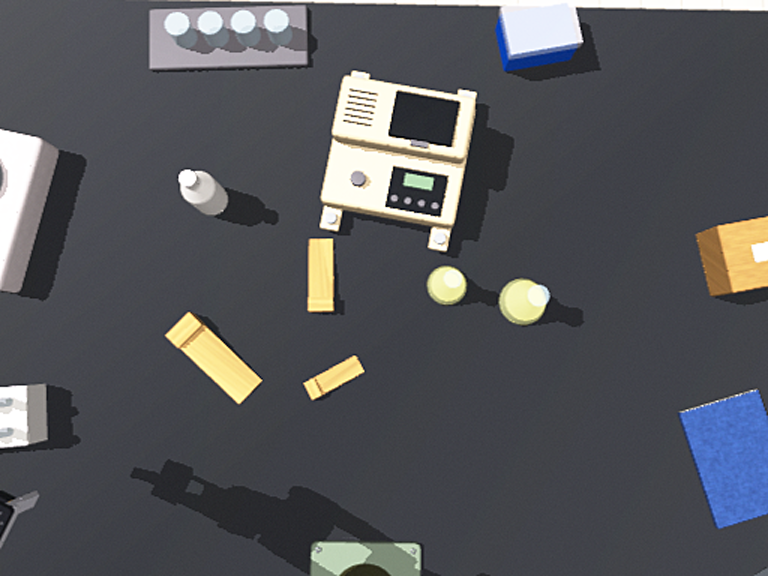

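The top view shows three wedges. At full-resolution pixels (×1.5 picture): (320,275), the large one (213,357) and the small one (334,377). The middle-sized one is the one by the short foot at (320,275), which is world (0.572, 0.102). The machine is yawed about −0.19. Next I'll fit the wedge and machine poses.

```bash
cat >> h.py <<'E'
from scipy.optimize import least_squares, minimize
WP=[(67.5,0),(67.5,2),(-42.5,16),(-42.5,24),(-67.5,24),(-67.5,0)]
def wedge_pts(p):
    P=np.array([(x/1e3,y,z/1e3) for x,z in WP for y in(-.022,.022)])
    c,s=np.cos(p[2]),np.sin(p[2]); Q=P.copy()
    Q[:,0]=p[0]+c*P[:,0]-s*P[:,1]; Q[:,1]=p[1]+s*P[:,0]+c*P[:,1]; return Q
S=8
def render(c,p):
    h=cv2.convexHull(proj(c,wedge_pts(p)).astype(np.float32))
    im=np.zeros((384,512),np.uint8)
    cv2.fillPoly(im,[np.round(h*256).astype(np.int32)],255,cv2.LINE_AA,8); return im/255.
def wedge_mask(c):
    r=c["color"].astype(int); 
    hsv=cv2.cvtColor(c["color"],cv2.COLOR_RGB2HSV)
    return ((hsv[...,1]>75)&(hsv[...,0]>8)&(hsv[...,0]<26)&(hsv[...,2]>90))
def fit_wedge(c,p0,occl=None):
    m=wedge_mask(c).astype(float)
    R=render(c,p0); roi=cv2.dilate((R>0).astype(np.uint8),np.ones((13,13)))>0
    lab=cv2.connectedComponents((m>0).astype(np.uint8))[1]
    ids=[i for i in np.unique(lab[R>.5]) if i>0]
    if ids:
        b=max(ids,key=lambda i:((lab==i)&(R>.5)).sum()); m=(lab==b).astype(float)
    w=np.ones_like(m) if occl is None else 1.-occl
    mb=cv2.GaussianBlur(m,(0,0),1.)
    f=lambda q:(((cv2.GaussianBlur(render(c,(q[0]/100,q[1]/100,q[2])),(0,0),1.)-mb)**2)*w).sum()
    best=None
    for d in (-.15,0,.15):
        q=minimize(f,[p0[0]*100,p0[1]*100,p0[2]+d],method="Nelder-Mead",options=dict(initial_simplex=np.array([p0[0]*100,p0[1]*100,p0[2]+d])+np.array([[0,0,0],[1.5,0,0],[0,1.5,0],[0,0,.15]]),xatol=1e-3,fatol=1e-3))
        if best is None or q.fun<best.fun: best=q
    return np.array([best.x[0]/100,best.x[1]/100,best.x[2]]),best.fun,m.sum()
E
python3 - <<'E'
from h import *
c=capture("top")
for n,p in (("mid",(.572,.102,0)),("big",(.4136,.2766,-.8)),("small",(.379,.064,.5))):
    print(n,fit_wedge(c,p), )
p,_,_=fit_wedge(c,(.572,.102,0))
im=cv2.resize(c["color"][90:260,130:330,::-1],None,fx=4,fy=4,interpolation=cv2.INTER_CUBIC)
h=cv2.convexHull(proj(c,wedge_pts(p)).astype(np.float32))[:,0]
cv2.polylines(im,[np.int32((h-[130,90]+.5)*4)],True,(0,0,255),1)
foot=np.array([.672,.0705]);
for yaw in(-.19,):
    u=np.array([np.cos(yaw),np.sin(yaw)]);v=np.array([-u[1],u[0]])
    for q,col in((((0,0,.005)),(0,255,0)),((.02,-.1,.026),(255,0,0)),((.02,.02,.02),(255,0,0)),((.02,-.22,.026),(255,0,0))):
        P=[*(foot+u*q[0]+v*q[1]),q[2]]; a=proj(c,P)[0]; cv2.circle(im,tuple(int(z) for z in (a-[130,90]+.5)*4),3,col,-1)
cv2.imwrite("pics/top1.png",im)
s=capture("scene"); im=cv2.resize(s["color"][130:350,190:370,::-1],None,fx=2.7,fy=2.7,interpolation=cv2.INTER_CUBIC)
h=cv2.convexHull(proj(s,wedge_pts(p)).astype(np.float32))[:,0]
cv2.polylines(im,[np.int32((h-[190,130]+.5)*2.7)],True,(0,0,255),1); cv2.imwrite("pics/scene1.png",im)
print(current_ee_rot(),current_t())
E
```

```text
mid (array([0.5664283 , 0.09263095, 0.0464413 ]), np.float64(43.680571014173196), np.float64(763.0))
big (array([ 0.40895914,  0.26998754, -2.27913938]), np.float64(155.61477259683073), np.float64(1269.0))
small (array([0.41849505, 0.07103296, 0.09128098]), np.float64(727.4809978029675), np.float64(462.0))
[0.90587044 1.57074966 0.49608753] 0.7
```

View pics/top1.png

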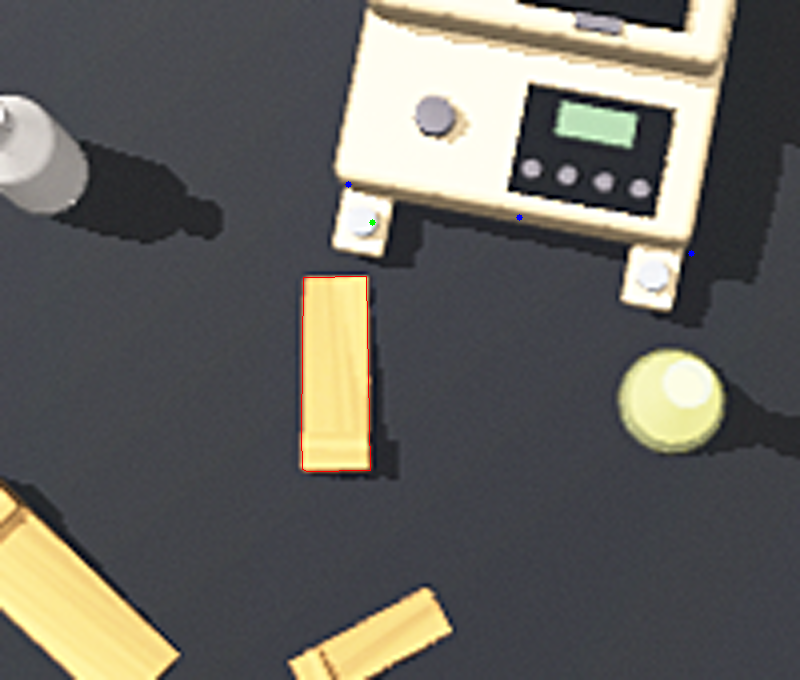

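View pics/scene1.png

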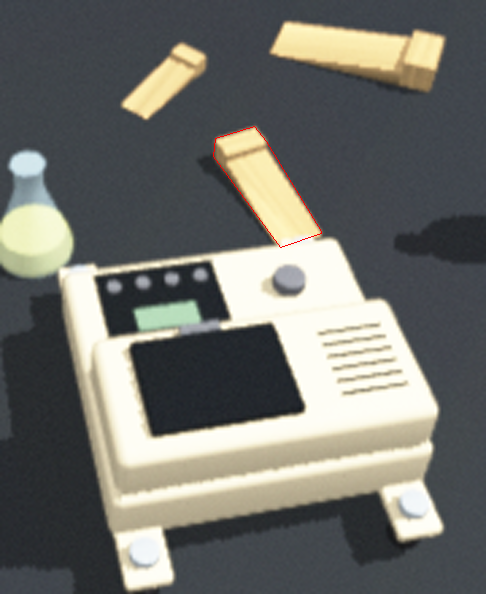

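Run:
```python
from h import *
c=capture("top")
A=(365/4-.5+130,221/4-.5+90);B=(654/4-.5+130,274/4-.5+90)
for z in(.02,.03,.035,.04,.05):
    a=at_z(c,A,z);b=at_z(c,B,z);d=a-b
    print(z,a.round(4),b.round(4),np.linalg.norm(d).round(4),"yaw",np.arctan2(-d[0],d[1]).round(4))
# case front lower/upper edges, left lug edges from image: lug left/right at rows
for n in ((333,248),(385,255),(390,200),(340,195)):
    print(n,at_z(c,(n[0]/4-.5+130,n[1]/4-.5+90),.03).round(4))
for k in range(3):
    c=capture("top");r=pinpoint("top","short_foot")[0]["location"];q=pinpoint("top","case_front")[0]["location"]
    print(at_z(c,r,.005).round(4),at_z(c,q,.026).round(4))
im=cv2.resize(c["color"][35:165,200:330,::-1],None,fx=4.6,fy=4.6,interpolation=cv2.INTER_CUBIC);cv2.imwrite("pics/top2.png",im)
```

```text
0.02 [0.6698 0.0741 0.02  ] [ 0.6364 -0.1245  0.02  ] 0.2015 yaw -0.1664
0.03 [0.6676 0.0732 0.03  ] [ 0.6346 -0.1237  0.03  ] 0.1997 yaw -0.1664
0.035 [0.6665 0.0728 0.035 ] [ 0.6336 -0.1233  0.035 ] 0.1988 yaw -0.1664
0.04 [0.6655 0.0723 0.04  ] [ 0.6327 -0.1228  0.04  ] 0.1979 yaw -0.1664
0.05 [0.6633 0.0714 0.05  ] [ 0.6308 -0.122   0.05  ] 0.1961 yaw -0.1664
(333, 248) [0.6486 0.0945 0.03  ]
(385, 255) [0.6444 0.0591 0.03  ]
(390, 200) [0.6825 0.0566 0.03  ]
(340, 195) [0.6853 0.0907 0.03  ]
[0.6726 0.079  0.005 ] [ 0.6672 -0.0306  0.026 ]
[0.6783 0.0749 0.005 ] [ 0.6659 -0.0364  0.026 ]
[0.6746 0.0785 0.005 ] [ 0.6635 -0.029   0.026 ]
```

View pics/top2.png

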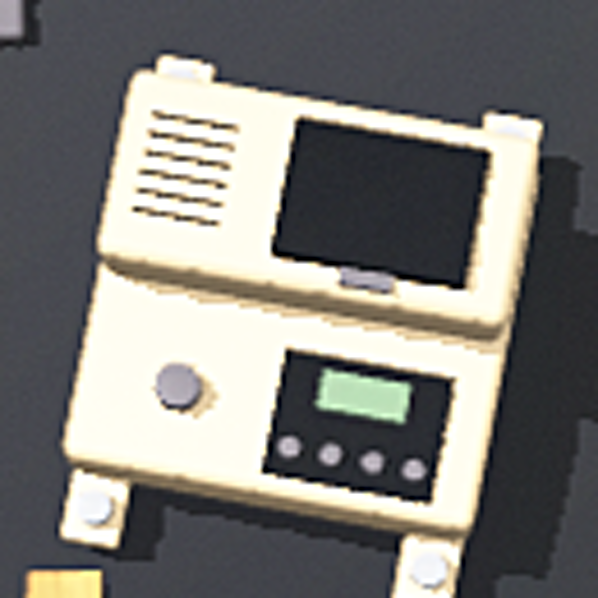

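The wedge fit agrees in both views at (0.566, 0.093), yaw +0.046. The lug screws, 200 mm apart as they should be, put the foot at (0.667, 0.074) with machine yaw about −0.17. The wedge centre is on the push line but turned about 0.21. I'll push the rear face left of its centre with closed fingers held at the machine's yaw, so the wedge turns flush as it advances.

```bash
cat >> h.py <<'E'
YAW=-.17; FOOT=np.array([.667,.074]); U=np.array([np.cos(YAW),np.sin(YAW)]); V=np.array([-U[1],U[0]])
ORI=[0,np.pi/2,YAW]
def W(a,l,z): return [*(FOOT+a*U+l*V),z]
def M(p): d=np.array(p[:2])-FOOT; return (d@U).round(4),(d@V).round(4)
def report(p): print("wedge",p.round(4),"centre in machine",M(p),"relyaw",round(p[2]-YAW,3),"foot in wedge", (np.array([[np.cos(p[2]),np.sin(p[2])],[-np.sin(p[2]),np.cos(p[2])]])@(FOOT-p[:2])).round(4))
def st(): print("t",current_t(),"tcp",np.round(current_tcp_pos(),4),"M",M(current_tcp_pos()),"F",np.round(current_contact_force(),2))
E
python3 - <<'E'
from h import *
clamp()
movep(W(-.215,-.007,.10),ORI); st()
servo_line(W(-.215,-.007,.019),v=.12); st()
print(servo_line(W(-.176,-.007,.019),v=.05,f_stop=6)); st()
print(servo_line(W(-.150,-.007,.019),v=.05,f_stop=10)); st()
c=capture("top");save(c,"top3.png");s=capture("scene");save(s,"scene3.png")
E
```

```text
t 4.3917 tcp [0.4541 0.1041 0.1003] M (np.float64(-0.2149), np.float64(-0.0064)) F [-0.53 -0.11 -0.38]
t 5.2167 tcp [0.4546 0.1037 0.0195] M (np.float64(-0.2144), np.float64(-0.0067)) F [ 0.5  -0.63  0.44]
False
t 6.15 tcp [0.4919 0.0969 0.0188] M (np.float64(-0.1764), np.float64(-0.0071)) F [-0.56  0.78  0.18]
False
t 6.8167 tcp [0.5179 0.0924 0.0188] M (np.float64(-0.1501), np.float64(-0.0071)) F [-0.22 -0.04 -0.05]
```

View pics/top3.png

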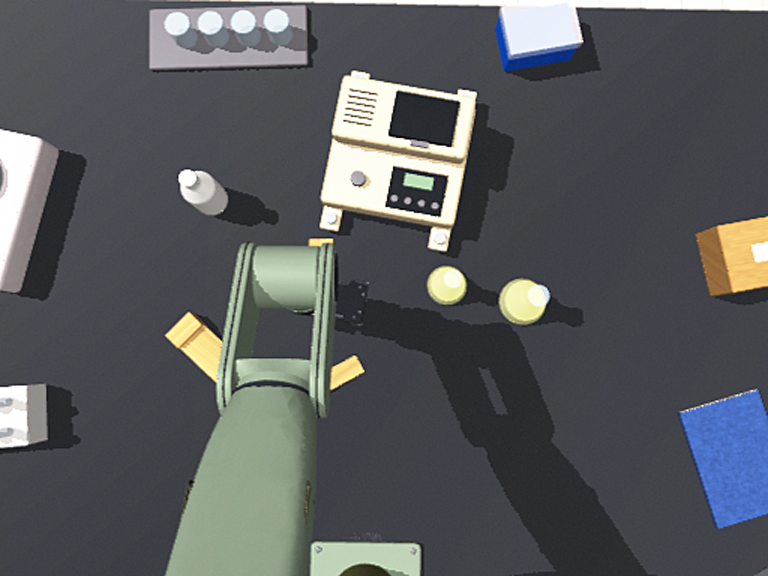

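View pics/scene3.png

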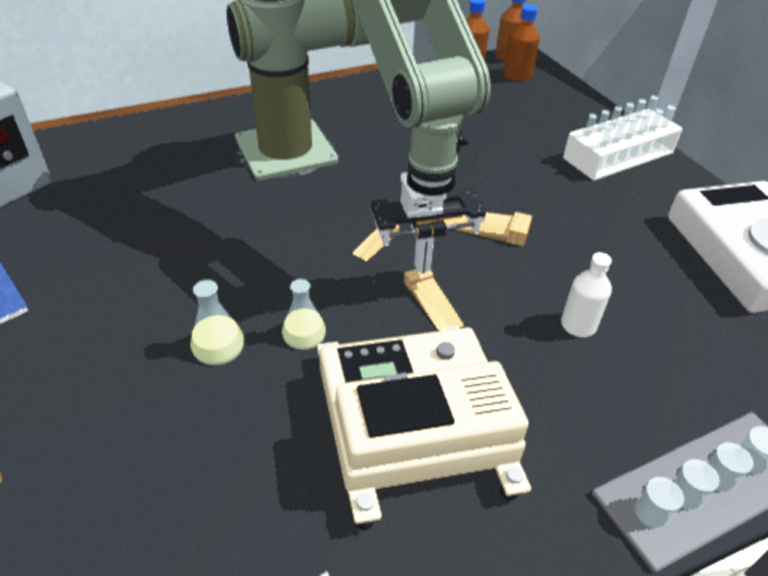

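```bash
cat >> h.py <<'E'
def both(tag,p0,ps=None):
    s=capture("scene"); 
    x0,y0=225,130
    im=cv2.resize(s["color"][y0:y0+110,x0:x0+130,::-1],None,fx=5,fy=5,interpolation=cv2.INTER_CUBIC)
    if p0 is not None:
        h=cv2.convexHull(proj(s,wedge_pts(p0)).astype(np.float32))[:,0]
        cv2.polylines(im,[np.int32((h-[x0,y0]+.5)*5)],True,(0,0,255),1)
    cv2.imwrite("pics/"+tag+".png",im); return s
E
python3 - <<'E'
from h import *
s=both("s4",np.array([.5664,.0926,.046]))
E
```

```text
(no output)
```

View pics/s4.png

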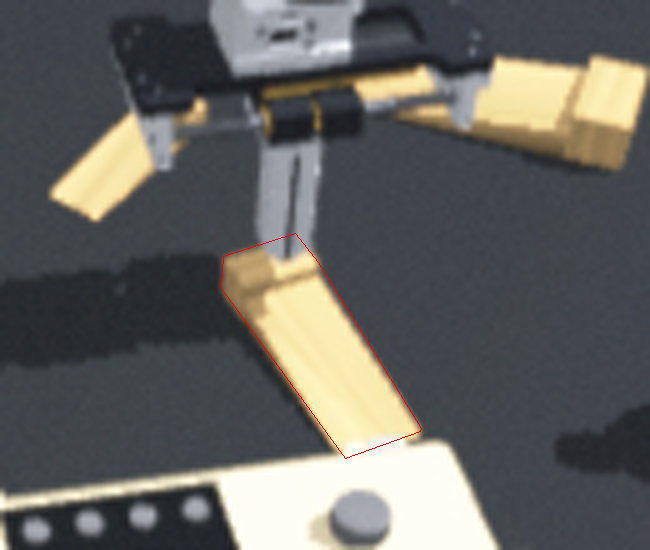

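Run:
```python
from h import *
print(servo_line(W(-.138,-.007,.019),v=.05,f_stop=10)); st()
servo_line(W(-.17,-.007,.019),v=.1); servo_line(W(-.19,-.007,.12),v=.15)
q=current_joint_pos(); print(np.round(q,3))
movep(W(-.19,.2,.15),ORI); st()
c=capture("top");save(c,"top5.png"); p=fit_wedge(c,(.58,.085,-.1)); print(p); report(p[0])
s=both("s5",p[0])
```

```text
False
t 7.3583 tcp [0.5303 0.0903 0.0191] M (np.float64(-0.1375), np.float64(-0.007)) F [-0.06  0.53 -0.4 ]
[ 0.027  0.095  1.822 -0.     1.226 -1.374]
t 9.5083 tcp [0.5129 0.3021 0.1487] M (np.float64(-0.1905), np.float64(0.1987)) F [ 0.66 -0.66 -0.62]
(array([0.56769234, 0.09288808, 0.05352677]), np.float64(54.772789894990076), np.float64(746.0))
wedge [0.5677 0.0929 0.0535] centre in machine (np.float64(-0.1011), np.float64(0.0018)) relyaw 0.224 foot in wedge [ 0.0982 -0.0242]
```

View pics/top5.png

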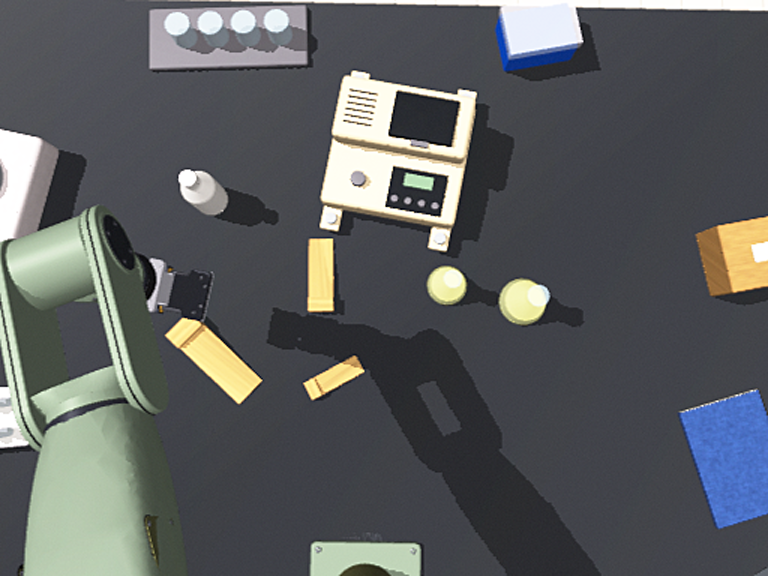

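View pics/s5.png

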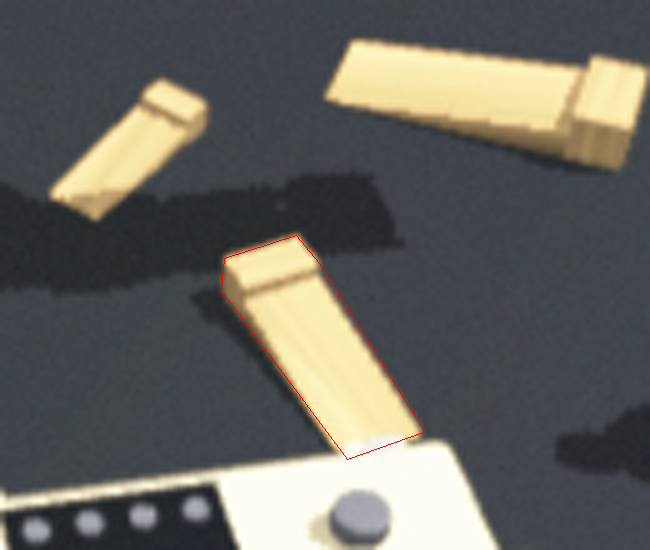

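Run:
```python
from h import *
s=capture("scene");t=capture("top")
for z in (.005,.02,.03,.04): print(z,(proj(s,[.518,.0924,z])[0]-[225,130]+.5)*5)
im=cv2.resize(s["color"][60:260,180:420,::-1],None,fx=3,fy=3,interpolation=cv2.INTER_CUBIC)
P=np.array(current_tcp_pos())
for z in(-.014,0):
    a=(proj(s,P+[0,0,z])[0]-[180,60]+.5)*3; cv2.circle(im,tuple(int(v) for v in a),3,(0,0,255),-1)
cv2.imwrite("pics/s6.png",im); print(P,current_ee_rot())
m=proj(t,P-[0,0,.014])[0]; print(m*1.5)
```

```text
0.005 [277.57305855 291.79622344]
0.02 [279.53655843 271.48015308]
0.03 [280.86555915 257.72916062]
0.04 [282.21090488 243.8090485 ]
[0.51362449 0.30150708 0.14966262] [-2.23247256  1.56980679 -2.4047403 ]
[182.3675135  294.03350609]
```

View pics/s6.png

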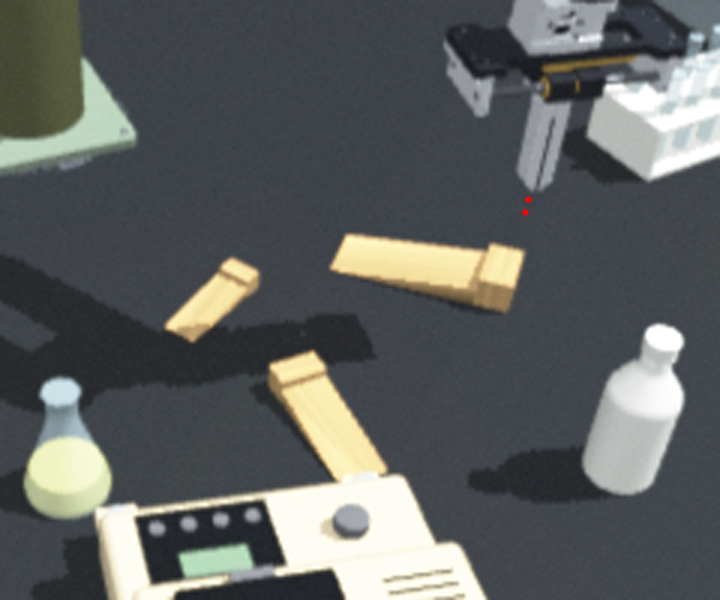

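The picture shows that the closed fingertips at (537,188) stand about 25 mm higher than the stated 14 mm ahead of the TCP. They passed over the heel, so the wedge hasn't moved. I'll find the bench by light touch and push lower.

Run:
```python
from h import *
movep(W(-.225,-.007,.06),ORI); st()
servo_line(W(-.225,-.007,.012),v=.1); st()
print(servo_line(W(-.225,-.007,-.02),v=.015,f_stop=3)); st()
s=both("s7",np.array([.5664,.0926,.046]))
```

```text
t 10.6167 tcp [0.4457 0.1055 0.061 ] M (np.float64(-0.2235), np.float64(-0.0064)) F [-0.08 -0.38  1.56]
t 11.25 tcp [0.4447 0.1056 0.0123] M (np.float64(-0.2245), np.float64(-0.0065)) F [-0.08  0.13  0.36]
True
t 12.9083 tcp [ 0.444   0.1052 -0.0161] M (np.float64(-0.225), np.float64(-0.007)) F [-0.48 -0.06  4.19]
```

View pics/s7.png

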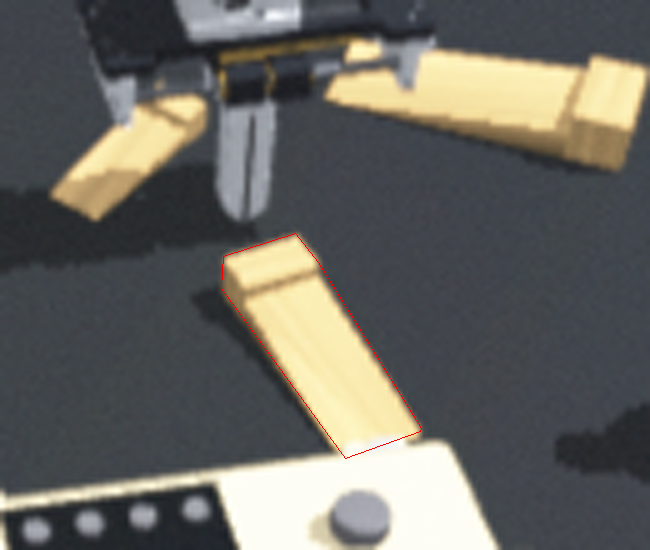

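Run:
```python
from h import *
Z=-.010
servo_line(W(-.225,-.007,Z),v=.03)
print(servo_line(W(-.150,-.007,Z),v=.05,f_stop=8)); st()
s=both("s8",np.array([.5664,.0926,.046]))
```

```text
False
t 14.9917 tcp [ 0.5179  0.0925 -0.01  ] M (np.float64(-0.1501), np.float64(-0.007)) F [-0.73 -1.18 -0.74]
```

View pics/s8.png

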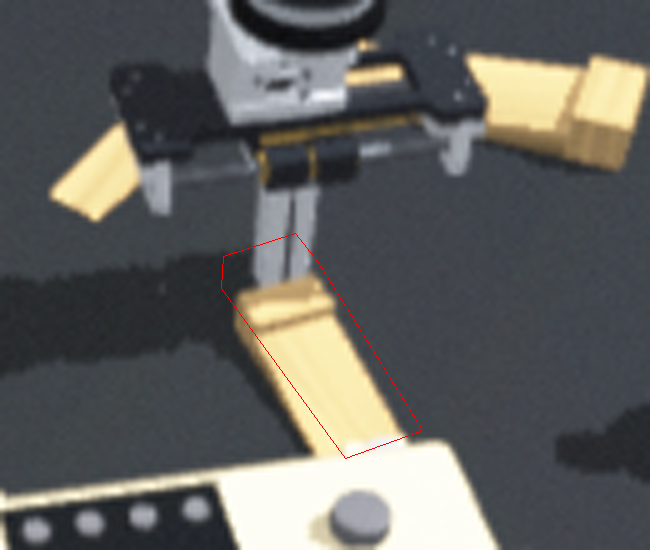

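Now the wedge moves and turns clockwise, with the heel near (285,300). I'll back off and measure.

Run:
```python
from h import *
Z=-.010
servo_line(W(-.18,-.007,Z),v=.1); servo_line(W(-.19,-.007,.05),v=.15)
movep(W(-.22,.16,.06),ORI); st()
c=capture("top"); p=fit_wedge(c,(.59,.085,-.1)); print(p); report(p[0]); s=both("s9",p[0])
im=cv2.resize(c["color"][90:260,130:330,::-1],None,fx=4,fy=4,interpolation=cv2.INTER_CUBIC)
h=cv2.convexHull(proj(c,wedge_pts(p[0])).astype(np.float32))[:,0]
cv2.polylines(im,[np.int32((h-[130,90]+.5)*4)],True,(0,0,255),1); cv2.imwrite("pics/t9.png",im)
```

```text
t 16.7667 tcp [0.4764 0.2679 0.0588] M (np.float64(-0.2207), np.float64(0.1589)) F [-0.8   0.35 -0.6 ]
(array([ 0.59180591,  0.08412959, -0.01461925]), np.float64(77.55975029600285), np.float64(698.0))
wedge [ 0.5918  0.0841 -0.0146] centre in machine (np.float64(-0.0758), np.float64(-0.0027)) relyaw 0.155 foot in wedge [ 0.0753 -0.009 ]
```

View pics/t9.png

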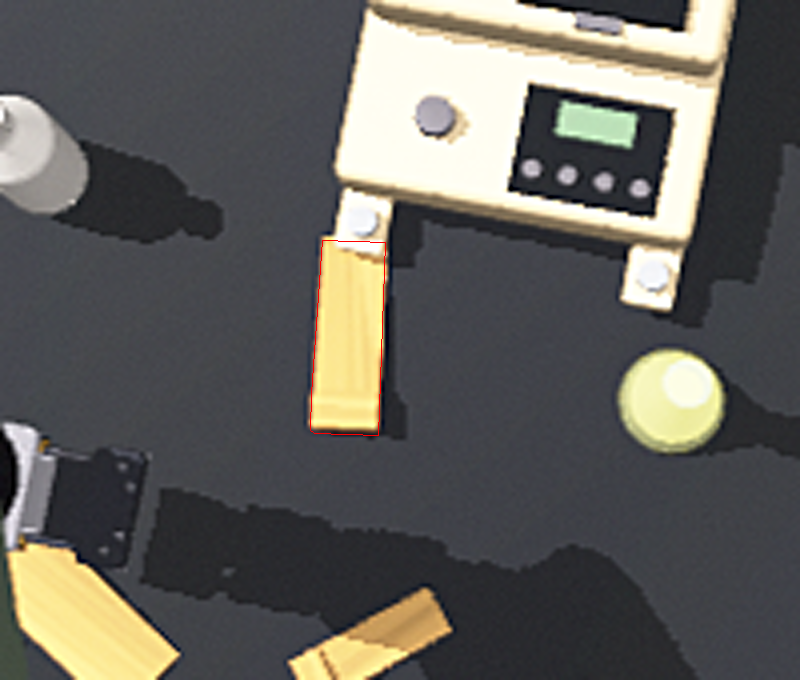

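View pics/s9.png

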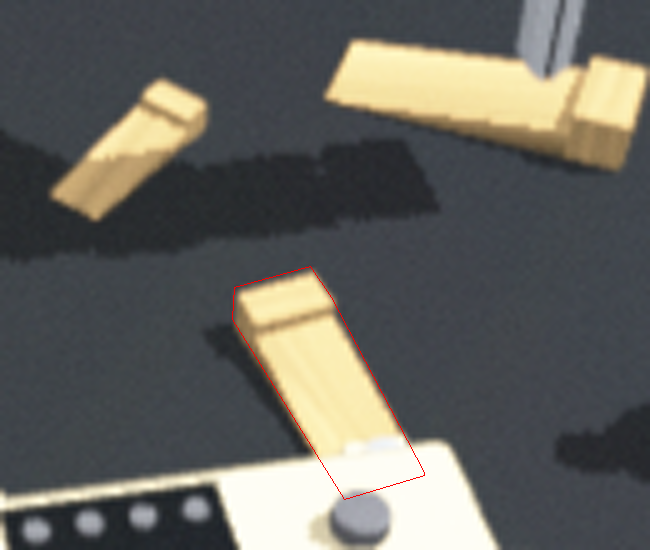

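```bash
cat >> h.py <<'E'
def comp(c,p0):
    m=wedge_mask(c).astype(np.uint8); R=render(c,p0); lab=cv2.connectedComponents(m)[1]
    ids=[i for i in np.unique(lab[R>.5]) if i>0]; b=max(ids,key=lambda i:((lab==i)&(R>.5)).sum()); return (lab==b).astype(float)
def fit2(p0,tag,cams=("top","scene"),box=True):
    # joint fit, machine area ignored by its mask
    D=[]
    for n in cams:
        c=capture(n); r=masks_of(n,"photometer")
        oc=np.zeros((384,512),np.uint8)
        if r: oc|=r[0]["region"].astype(np.uint8)
        hsv=cv2.cvtColor(c["color"],cv2.COLOR_RGB2HSV)
        m=comp(c,p0)
        oc=cv2.dilate(oc,np.ones((3,3)))
        D.append((c,cv2.GaussianBlur(m,(0,0),1.),1.-oc,oc))
    def f(q):
        p=(q[0]/100,q[1]/100,q[2]); return sum((((cv2.GaussianBlur(render(c,p),(0,0),1.)-mb)**2)*w).sum() for c,mb,w,_ in D)
    best=None
    for d in(-.1,0,.1):
        x=np.array([p0[0]*100,p0[1]*100,p0[2]+d])
        q=minimize(f,x,method="Nelder-Mead",options=dict(initial_simplex=x+np.array([[0,0,0],[1.5,0,0],[0,1.5,0],[0,0,.12]]),xatol=1e-3,fatol=1e-3))
        if best is None or q.fun<best.fun: best=q
    p=np.array([best.x[0]/100,best.x[1]/100,best.x[2]]); print("cost",round(best.fun,1)); report(p)
    ims=[]
    for (c,_,_,oc),(x0,y0) in zip(D,((170,100) if n=="top" else (225,130) for n in cams)):
        im=cv2.resize(c["color"][y0:y0+130,x0:x0+100,::-1],None,fx=4,fy=4,interpolation=cv2.INTER_CUBIC)
        h=cv2.convexHull(proj(c,wedge_pts(p)).astype(np.float32))[:,0]
        cv2.polylines(im,[np.int32((h-[x0,y0]+.5)*4)],True,(0,0,255),1)
        for k in cv2.findContours(oc,cv2.RETR_EXTERNAL,cv2.CHAIN_APPROX_NONE)[0]: cv2.polylines(im,[np.int32((k[:,0]-[x0,y0]+.5)*4)],True,(255,0,0),1)
        ims.append(im)
    cv2.imwrite("pics/"+tag+".png",np.hstack(ims)); return p
E
python3 - <<'E'
from h import *
fit2((.59,.085,-.1),"f10"); print(current_t())
E
```

```text
cost 322.0
wedge [ 0.5983  0.0829 -0.0211] centre in machine (np.float64(-0.0692), np.float64(-0.0028)) relyaw 0.149 foot in wedge [ 0.0688 -0.0075]
17.0667
```

View pics/f10.png

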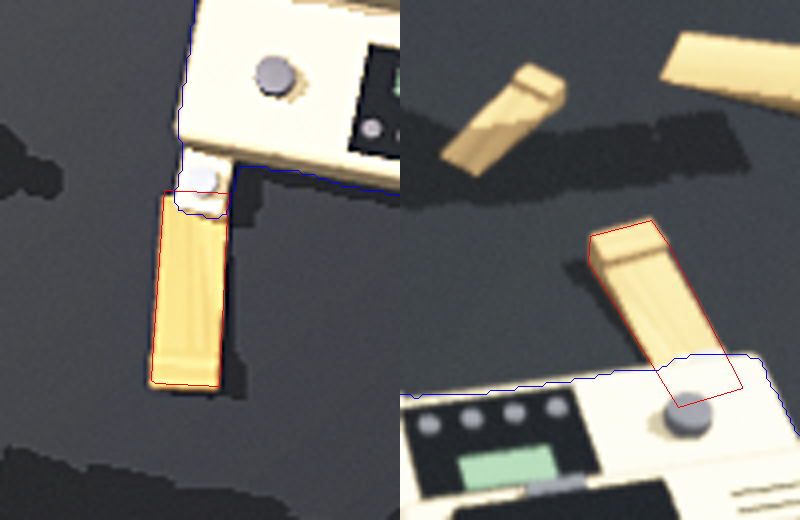

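Run:
```python
from h import *
Z=-.010
movep(W(-.185,-.006,.05),ORI); servo_line(W(-.175,-.006,Z),v=.1); st()
print(servo_line(W(-.115,-.006,Z),v=.04,f_stop=10)); st()
servo_line(W(-.145,-.006,Z),v=.1); servo_line(W(-.17,-.006,.05),v=.15)
movep(W(-.22,.16,.06),ORI); st()
fit2((.632,.078,-.1),"f11")
```

```text
t 18.5417 tcp [ 0.4938  0.0981 -0.0098] M (np.float64(-0.1748), np.float64(-0.0056)) F [ 0.3  -0.67 -0.33]
False
t 20.1917 tcp [ 0.5497  0.088  -0.0106] M (np.float64(-0.118), np.float64(-0.006)) F [-5.49  1.51  4.16]
t 21.95 tcp [0.4768 0.268  0.0589] M (np.float64(-0.2203), np.float64(0.1591)) F [-0.25 -0.27 -0.  ]
cost 176.3
wedge [ 0.6291  0.0721 -0.0931] centre in machine (np.float64(-0.037), np.float64(-0.0083)) relyaw 0.077 foot in wedge [0.0375 0.0054]
```

View pics/f11.png

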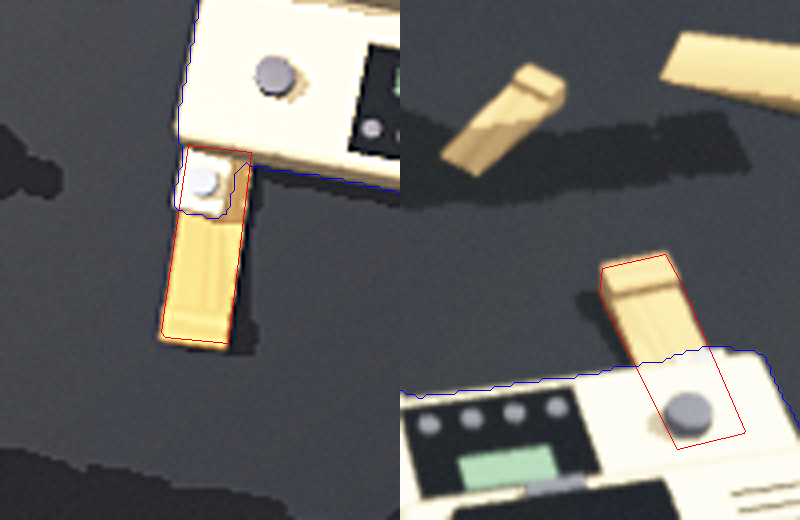

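Run:
```python
from h import *
Z=-.010
movep(W(-.165,-.006,.05),ORI); servo_line(W(-.150,-.006,Z),v=.1); st()
print(servo_line(W(-.09,-.006,Z),v=.04,f_stop=14)); st()
print(servo_line(W(-.075,-.006,Z),v=.03,f_stop=14)); st()
servo_line(W(-.115,-.006,Z),v=.1); servo_line(W(-.16,-.006,.05),v=.15)
movep(W(-.22,.16,.06),ORI); st()
fit2((.66,.068,-.14),"f12")
```

```text
t 23.65 tcp [ 0.5184  0.0938 -0.0098] M (np.float64(-0.1498), np.float64(-0.0056)) F [-0.54 -0.63 -0.17]
False
t 25.3 tcp [ 0.5737  0.0839 -0.011 ] M (np.float64(-0.0936), np.float64(-0.006)) F [-6.2   0.67  4.27]
False
t 25.95 tcp [ 0.5892  0.0811 -0.0111] M (np.float64(-0.0779), np.float64(-0.0062)) F [-5.39  1.61  2.19]
t 27.8917 tcp [0.4771 0.2681 0.0591] M (np.float64(-0.22), np.float64(0.1592)) F [-0.01 -0.33  0.18]
cost 60.3
wedge [ 0.6686  0.0614 -0.1535] centre in machine (np.float64(0.0037), np.float64(-0.0122)) relyaw 0.016 foot in wedge [-0.0035  0.0123]
```

View pics/f12.png

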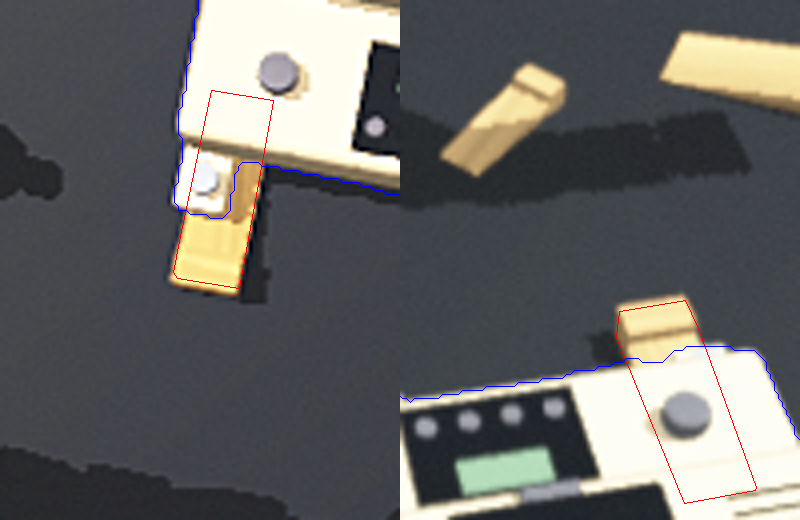

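Run:
```python
from h import *
Z=-.009
movep(W(-.145,-.007,.05),ORI); servo_line(W(-.105,-.008,Z),v=.1); st()
servo_line(W(-.083,-.007,Z),v=.05); st()
for a in (-.074,-.070,-.067,-.064,-.061,-.058):
    r=servo_line(W(a,-.007+.2*(a+.083),Z),v=.03,f_stop=14); st()
    f=np.linalg.norm(current_contact_force()[:2])
    if r or f>12 or (np.array(current_tcp_pos()[:2])-FOOT)@U>-.0675: break
servo_line(W(-.105,-.006,Z),v=.1); servo_line(W(-.16,-.006,.05),v=.15)
movep(W(-.22,.16,.06),ORI); st()
fit2((.675,.06,-.15),"f13")
```

```text
t 29.7167 tcp [ 0.5622  0.0842 -0.0088] M (np.float64(-0.1051), np.float64(-0.0076)) F [-0.54 -0.36  0.74]
t 30.3083 tcp [ 0.5841  0.081  -0.0091] M (np.float64(-0.0829), np.float64(-0.0071)) F [-0.12  1.28 -0.7 ]
t 30.7667 tcp [ 0.5913  0.0816 -0.0094] M (np.float64(-0.0759), np.float64(-0.0053)) F [-4.84  1.03  3.89]
t 31.05 tcp [ 0.5952  0.0818 -0.0098] M (np.float64(-0.0721), np.float64(-0.0045)) F [-5.27 -0.02  2.1 ]
t 31.3 tcp [ 0.5987  0.0817 -0.0099] M (np.float64(-0.0686), np.float64(-0.0039)) F [-3.51  0.04  0.05]
t 31.55 tcp [ 0.6028  0.0816 -0.0098] M (np.float64(-0.0646), np.float64(-0.0034)) F [-2.27 -0.25 -2.96]
t 33.5417 tcp [0.4772 0.2681 0.0592] M (np.float64(-0.2199), np.float64(0.1592)) F [ 0.51  1.05 -0.33]
cost 42.6
wedge [ 0.6807  0.0608 -0.1823] centre in machine (np.float64(0.0158), np.float64(-0.0107)) relyaw -0.012 foot in wedge [-0.0159  0.0105]
```

View pics/f13.png

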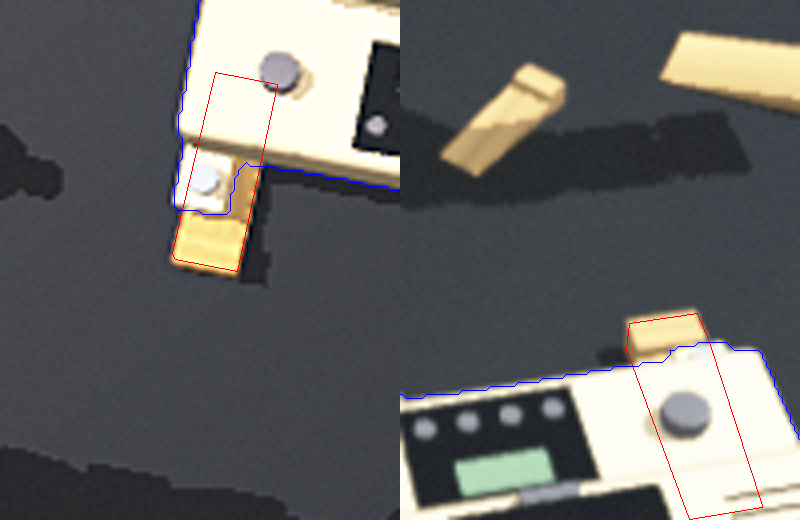

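Run:
```python
from h import *
FR=np.array(W(0,-.2,.0)); RL=np.array(W(.262,0,.0)); ax=(RL-FR)/np.linalg.norm(RL-FR)
for n in("scene","top"):
    c=capture(n); cur=cv2.cvtColor(c["color"],cv2.COLOR_RGB2GRAY)
    a=cv2.cvtColor(cv2.resize(cv2.imread(f"pics/{n}0.png"),(512,384),interpolation=cv2.INTER_AREA),cv2.COLOR_BGR2GRAY)
    cur=cv2.cvtColor(cv2.resize(cv2.resize(c["color"],None,fx=1.5,fy=1.5,interpolation=cv2.INTER_CUBIC),(512,384),interpolation=cv2.INTER_AREA),cv2.COLOR_RGB2GRAY)
    m=masks_of(n,"photometer")[0]["region"].astype(np.uint8); m=cv2.erode(m,np.ones((5,5)))
    pts=cv2.goodFeaturesToTrack(a,60,.02,5,mask=m)
    q,stt,e=cv2.calcOpticalFlowPyrLK(a,cur,pts,None,winSize=(11,11),maxLevel=1)
    b,_,_=cv2.calcOpticalFlowPyrLK(cur,a,q,None,winSize=(11,11),maxLevel=1)
    ok=(stt.ravel()>0)&(np.linalg.norm(b-pts,axis=2).ravel()<.2)
    X=pts[ok,0];F=(q-pts)[ok,0]; th=[]
    A=[];B=[]
    for x,f in zip(X,F):
        P0=at_z(c,x,.1)
        Mx,My=M(P0)
        hgt=.125 if Mx>.12 else .085
        P=at_z(c,x,hgt); r=P-FR
        # lift of foot positive
        d=np.cross(ax,r); foot=np.cross(ax,np.array(W(0,0,0))-FR)
        if foot[2]<0: d=-d
        g=(proj(c,P+d*.044)-proj(c,P))[0]/.044
        A.append(g);B.append(f)
    A=np.array(A);B=np.array(B)
    r=least_squares(lambda t:(A*t[0]-B).ravel(),[0.02],loss="soft_l1",f_scale=.2)
    print(n,ok.sum(),"rotation since start",r.x,"rms",np.sqrt(np.median((A*r.x[0]-B)**2)),"pred px at .044",np.abs(A*.044).max(0))
c=capture("scene")
for r in pinpoint("scene","short_foot")[:1]: print(r)
print(current_t())
```

```text
scene 41 rotation since start [0.02811365] rms 0.36496707611695334 pred px at .044 [2.17158169 5.06893987]
top 48 rotation since start [0.03857121] rms 0.08943430585001463 pred px at .044 [1.94796827 1.39534586]
{'location': [300.5, 228.8], 'confidence': 0.55}
34.0417
```

```bash
cat > lev.py <<'E'
from h import *
FR=np.array(W(0,-.2,.0)); RL=np.array(W(.262,0,.0)); ax=(RL-FR)/np.linalg.norm(RL-FR)
def rot(n,verbose=False):
    c=capture(n)
    f15=lambda im:cv2.cvtColor(im,cv2.COLOR_BGR2GRAY)
    a=f15(cv2.imread(f"pics/{n}0.png")); cur=f15(cv2.resize(c["color"][:,:,::-1],None,fx=1.5,fy=1.5,interpolation=cv2.INTER_CUBIC))
    m=masks_of(n,"photometer")[0]["region"].astype(np.uint8); m=cv2.erode(cv2.resize(m,(768,576)),np.ones((15,15)))
    pts=cv2.goodFeaturesToTrack(a,80,.01,8,mask=m)
    kw=dict(winSize=(21,21),maxLevel=2)
    q,s,e=cv2.calcOpticalFlowPyrLK(a,cur,pts,None,**kw); b,_,_=cv2.calcOpticalFlowPyrLK(cur,a,q,None,**kw)
    ok=(s.ravel()>0)&(np.linalg.norm(b-pts,axis=2).ravel()<.2)
    X=(pts[ok,0]+.5)/1.5-.5;F=(q-pts)[ok,0]/1.5
    A=[]
    sg=1 if np.cross(ax,np.array(W(0,0,0))-FR)[2]>0 else -1
    for x in X:
        hgt=.125 if M(at_z(c,x,.11))[0]>.13 else .085
        P=at_z(c,x,hgt); d=sg*np.cross(ax,P-FR); A.append((proj(c,P+d*.044)-proj(c,P))[0]/.044)
    A=np.array(A)
    r=least_squares(lambda t:(A*t[0]+t[1:3]*0-F).ravel(),[.02,0,0],loss="soft_l1",f_scale=.1)
    e=np.linalg.norm(A*r.x[0]-F,axis=1)
    print(n,len(X),"rot",r.x[0].round(4),"med err px",np.median(e).round(2))
    if verbose:
        for x,g,f in zip(X,A,F): print(x.round(),(g*.044).round(2),f.round(2))
E
python3 -c "
from lev import *
rot('scene',True);rot('top')"
```

```text
scene 51 rot 0.0362 med err px 0.42
[274. 247.] [-1.05  0.82] [-0.52  1.61]
[230. 254.] [-1.17  1.8 ] [-0.95  2.27]
[302. 282.] [-1.78  2.45] [-1.59  2.33]
[240. 252.] [-1.16  1.56] [-0.82  2.28]
[290. 250.] [-1.61  1.58] [-1.47  1.52]
[240. 245.] [-1.15  1.36] [-1.    1.14]
[246. 290.] [-1.97  3.59] [-1.89  3.31]
[238. 257.] [-1.18  1.76] [-1.55  2.44]
[316. 275.] [-1.63  1.99] [-1.37  1.64]
[313. 266.] [-1.57  1.73] [-1.25  1.38]
[309. 257.] [-1.53  1.5 ] [-1.4   1.14]
[261. 242.] [-1.08  0.88] [-0.95  0.89]
[265. 248.] [-1.09  1.  ] [-0.88  1.69]
[234. 236.] [-1.13  1.18] [-1.03  0.87]
[291. 232.] [-0.87  0.01] [-0.98 -0.08]
[255. 232.] [-1.06  0.66] [-1.    0.32]
[301. 235.] [-0.81 -0.09] [-0.64 -0.03]
[241. 233.] [-1.11  0.96] [-0.99  0.62]
[262. 232.] [-1.03  0.53] [-0.87  0.18]
[341. 322.] [-1.92  3.04] [-0.41  0.65]
[337. 314.] [-1.87  2.89] [-0.35  0.57]
[293. 238.] [-0.89  0.18] [-0.92  0.01]
[240. 340.] [-2.15  4.89] [-0.48  2.42]
[238. 264.] [-1.86  2.97] [-1.74  2.87]
[247. 255.] [-1.16  1.55] [-0.63  2.13]
[234. 312.] [-2.03  4.35] [-0.44  2.82]
[324. 250.] [-1.34  1.  
[... 630 characters left out ...]
74  2.28] [-1.57  2.26]
[250. 310.] [-2.06  4.04] [-2.78  2.99]
[261. 252.] [-1.12  1.22] [-1.07  1.75]
[343. 295.] [-1.62  2.21] [-0.8   0.84]
[339. 308.] [-1.79  2.66] [-0.23  0.42]
[234. 302.] [-2.    4.08] [-1.25  3.49]
[246. 243.] [-1.13  1.2 ] [-1.    1.04]
[228. 247.] [-1.16  1.63] [-0.76  2.32]
[238. 326.] [-2.1   4.61] [-0.4   2.29]Traceback (most recent call last):
  File "<string>", line 3, in <module>
    rot('scene',True);rot('top')
                      ~~~^^^^^^^
  File "lev.py", line 7, in rot
    m=masks_of(n,"photometer")[0]["region"].astype(np.uint8); m=cv2.erode(cv2.resize(m,(768,576)),np.ones((15,15)))
      ~~~~~~~~~~~~~~~~~~~~~~~~^^^
IndexError: list index out of range
```

The flow of machine features since the start gives a rotation of about 0.039–0.040 rad of the 0.044, so the machine is probably level within 0.005 rad. I'll add one gentle nudge to check for the jam.

```bash
sed -i 's/m=masks_of(n,"photometer")\[0\]\["region"\]/rr=masks_of(n,"photometer"); rr=rr or (capture(n) and masks_of(n,"case_front")); m=rr[0]["region"]/' lev.py
python3 - <<'E'
from lev import *
Z=-.009
movep(W(-.125,-.004,.05),ORI); servo_line(W(-.095,-.004,Z),v=.1)
servo_line(W(-.068,-.004,Z),v=.05); st()
for a in (-.062,-.060,-.058):
    r=servo_line(W(a,-.004,Z),v=.02,f_stop=12); st()
    f=np.linalg.norm(current_contact_force()[:2])
    if r or f>10 or (np.array(current_tcp_pos()[:2])-FOOT)@U>-.0618: break
servo_line(W(-.105,-.004,Z),v=.1); servo_line(W(-.16,-.004,.05),v=.15)
movep(W(-.22,.16,.06),ORI); st()
fit2((.682,.06,-.17),"f14")
rot("scene"); rot("top")
E
```

```text
t 36.525 tcp [ 0.5991  0.0815 -0.0092] M (np.float64(-0.0682), np.float64(-0.0041)) F [ 1.15  0.61 -0.02]
t 36.975 tcp [ 0.6036  0.0808 -0.0093] M (np.float64(-0.0637), np.float64(-0.0041)) F [-5.06  0.89  3.76]
t 37.225 tcp [ 0.605   0.0805 -0.0095] M (np.float64(-0.0622), np.float64(-0.0041)) F [-5.28  0.86  5.13]
t 37.475 tcp [ 0.606   0.0804 -0.0096] M (np.float64(-0.0612), np.float64(-0.004)) F [-7.04  0.57  5.7 ]
t 39.5167 tcp [0.4773 0.2681 0.0592] M (np.float64(-0.2199), np.float64(0.1592)) F [0.23 0.59 0.5 ]
cost 55.6
wedge [ 0.6838  0.0609 -0.168 ] centre in machine (np.float64(0.0188), np.float64(-0.0101)) relyaw 0.002 foot in wedge [-0.0188  0.0102]
scene 51 rot 0.038 med err px 0.42
top 55 rot 0.0413 med err px 0.14
```

View pics/f14.png

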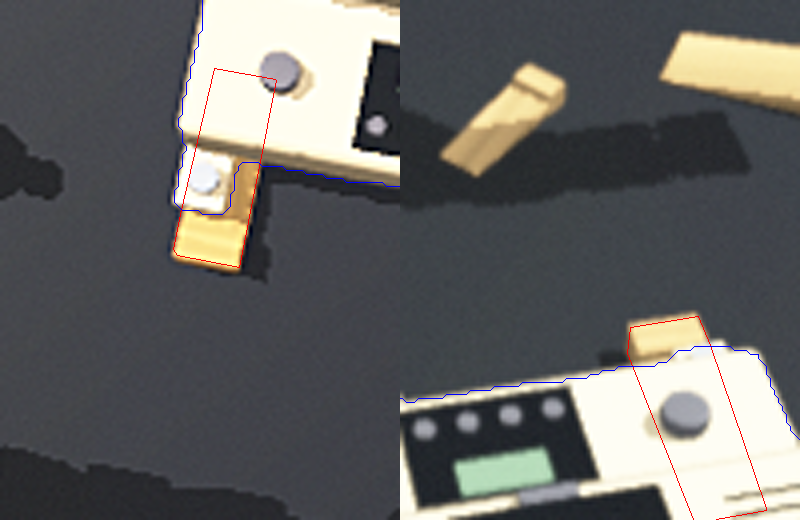

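The nudge moved the wedge 3 mm and the rotation estimate rose by 0.002, so it isn't jammed yet. One more push, until the force climbs.

Run:
```python
from lev import *
Z=-.009
movep(W(-.125,-.003,.05),ORI); servo_line(W(-.095,-.003,Z),v=.1)
servo_line(W(-.066,-.003,Z),v=.05); st()
for a in (-.059,-.057,-.055,-.053,-.051):
    r=servo_line(W(a,-.003,Z),v=.02,f_stop=16); st()
    f=np.linalg.norm(current_contact_force()[:2])
    if r or f>13 or (np.array(current_tcp_pos()[:2])-FOOT)@U>-.0565: break
servo_line(W(-.105,-.003,Z),v=.1); servo_line(W(-.16,-.003,.05),v=.15)
movep(W(-.22,.16,.06),ORI); st()
fit2((.685,.06,-.17),"f15")
rot("scene"); rot("top")
c=capture("top");save(c,"top15.png"); st()
```

```text
t 42.2417 tcp [ 0.6012  0.0822 -0.0092] M (np.float64(-0.0662), np.float64(-0.003)) F [-0.23  0.31  0.39]
t 42.7417 tcp [ 0.6065  0.0814 -0.0093] M (np.float64(-0.0609), np.float64(-0.003)) F [-5.51  0.55  4.16]
t 42.9917 tcp [ 0.6065  0.0813 -0.0095] M (np.float64(-0.0609), np.float64(-0.003)) F [-8.26  1.57  6.38]
t 43.2417 tcp [ 0.6065  0.0814 -0.0097] M (np.float64(-0.0608), np.float64(-0.003)) F [-13.25   1.8    9.61]
t 45.3167 tcp [0.4772 0.2681 0.0592] M (np.float64(-0.2199), np.float64(0.1592)) F [ 0.   -0.03  0.1 ]
cost 48.5
wedge [ 0.6841  0.0613 -0.1608] centre in machine (np.float64(0.019), np.float64(-0.0096)) relyaw 0.009 foot in wedge [-0.0189  0.0098]
scene 50 rot 0.0379 med err px 0.45
top 54 rot 0.0412 med err px 0.14
t 45.7667 tcp [0.4775 0.2683 0.06  ] M (np.float64(-0.2196), np.float64(0.1594)) F [-0.23 -1.15  0.13]
```

View pics/f15.png

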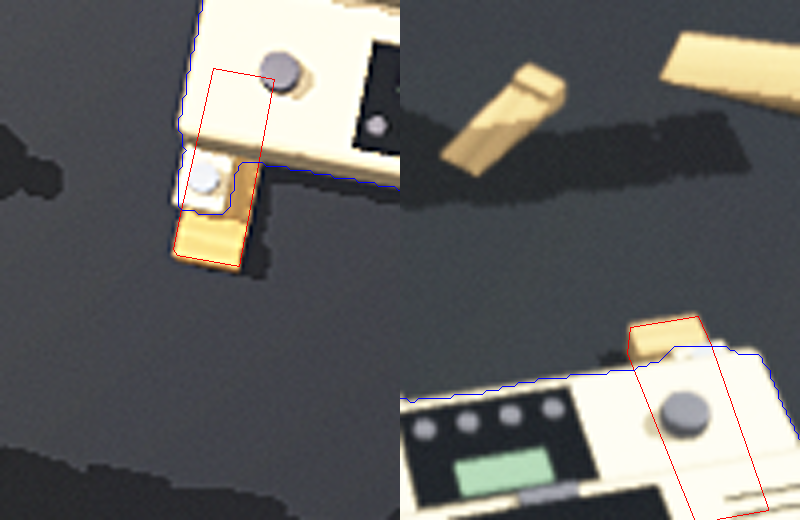

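View pics/top15.png

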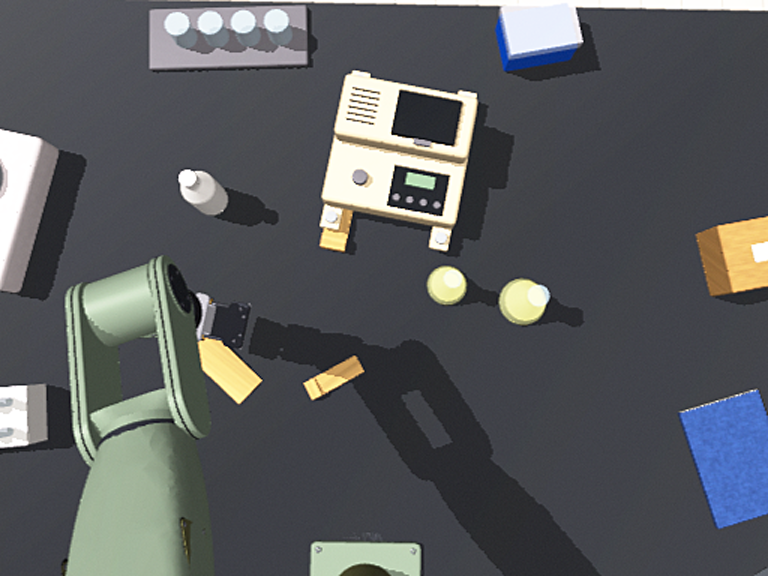

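The wedge is jammed: the force rose to 13 N with no further motion, so the machine is level. The gripper is clear and the flasks and bottle are where they started. Handing in.

```bash
python3 -c "
from station import *
print(current_t()); hand_in(); print(current_t())"
```

```text
45.7667
the job is handed in; nothing more can be done
the job is handed in; nothing more can be done
```

I pushed the middle-sized wedge thin end first under the short foot until it jammed, backed the arm clear, and handed in at 45.8 s. `hand_in()` gave no verdict.

**Last checks**
- **Jam:** On the last push the force rose from 5 to 13 N with no further motion, so the machine should be level.
- **Foot on the ramp:** The joint camera fit puts the short foot at about x = −19 mm, y = +10 mm in the wedge frame. That is on the ramp and inside the ±19 mm limit. I estimate the side offset is good to about ±4 mm.
- **Flasks and bottle:** They look unmoved in the last picture, and the arm was touching nothing.

**What disagreed**
- **Tilt from image motion:** Tracking machine features since the start gave a rotation of 0.041 rad from the top camera and 0.038 rad from the scene camera, against the nominal 0.044. The scene estimate was noisy. Both imply a remaining tilt under the 0.008 rad limit, though the scene one leaves only about 2 mrad of margin.
- **Wedge travel:** The fit shows the jam at about 86 mm past the foot instead of the stated 80 mm, probably because my foot position is a few millimetres off.
- **First push missed:** The closed fingertips stand about 25 mm higher than the stated tool geometry, so my first push passed over the heel without moving the wedge. I then found the bench by light touch and pushed lower.

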